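# Lay the tall vase on the painting rest

### The arm

A 7-joint arm with a two-finger parallel gripper is mounted at the origin on the work surface. World frame = base frame: x ahead of the robot, y to its left, z up, the work surface at z = 0. Lengths are in m, angles in rad, forces in N, time in s.
With the tool pointing down it reaches from about 0.4 to 0.875 m from the base axis. Payload 6.5 kg.
Tool frame: the origin (TCP) lies between the finger pads; the fingertips stand 25 mm ahead of it and the grasp point (between the pads) lies 6 mm ahead of it (bot.tips_ahead is the distance from the TCP to the fingertips, in m); z points along the fingers, y is the line along which they close (so a half turn about z gives the same grasp; the last joint's range is limited). The gripper opens to 88 mm and grips with 3 to 60 N. Pads are 18 mm wide; open, the fingers measure 123 mm over their backs; the gripper's body (75 mm by 187 mm) begins 45 mm behind the grasp point.
Start: joints at [1.223, 0.536, -0.004, 1.538, 0.003, 1.067, -0.071], TCP at [0.181, -0.624, 0.264] pointing down, gripper open.
Joint ranges: [-2.7, 2.7], [-0.37, 2.16], [-1.27, 1.26], [0.24, 2.4], [-1.31, 4.45], [0.19, 1.91], [-2.76, 2.76]. Speed limits (rad/s): [2.39, 2.39, 3.14, 3.14, 3.14, 3.14, 3.14].

### API

Orientations are given as a 3x3 rotation matrix whose columns are the frame's x, y, z axes.
In Python, from bench import bot, snapshot gives the robot as it stands.
- The arm moves only by the tool apply_moves, never from a script. Its argument "series" is a list that holds one entry, the list of rows, each a list of 6 numbers: the shift along the tool's x, y, z in mm, then the turn, a rotation vector about the tool's x, y, z in degrees. A call has 1 to 20 rows; each row shifts and turns the commanded pose from where the row before left it, along the tool's axes as they then stand; what a row does not reach is not made up. A row lasts 1/12 s, in which the tool goes at most 41.7 mm and 7.16 degrees, less where a joint would pass 70% of its speed; a pose out of reach is approached as far as the arm can. A call with a gripper value outside its range is refused whole. "gripper" is the opening, from 0 (shut) to 1 (fully open), set as the call begins (left out, the last holds). The fingers move at their own pace and stop on an object; "grip_force" is the grip in N (left out, the last holds). Time passes only in rows, so rows that do not move let the fingers close. It gives the time, the measured TCP pose, the force, the opening and the grip force at its end, in the units of the state.
- bot.observe(): the state, without advancing time (a new reading comes with each control period).
- snapshot(name): name is "scene" or "side" or "wrist"; returns a dict with "pixels" (480x640x3 uint8, red, green, blue), "fx", "fy", "cx", "cy" (pixels), "extrinsics" (4x4, takes a point from camera to world coordinates). Camera axes: x right, y down, z forward; pixel columns grow to the right and rows downward; lengths in m; the calibration is good to about 2 mm. A picture is of the moment at which its call begins. There is no depth.
- bot.sign_off(): hands the job in; it is judged then, once.
The state is a dict: "time_s": time; "qpos": joint angles; "qvel": joint speeds; "tau": joint torques, N m; "position": TCP position; "ee_rot": TCP orientation; "contact_force": force on the tool from outside, world axes, zero at the start; "wrist_torque": the same for the moment, N m; "opening": opening from 0.0 (shut) to 1.0 (fully open); "gripper_force": force on a finger pad.
Only numpy, scipy, OpenCV 4.12 (cv2) and the standard library are available. Lean on these libraries where they do the work, as an engineer would, in place of code of your own. Each camera call takes 0.05 s, during which the arm holds its last target. There are 200 camera calls.

### The job

Tip the tall square vase over onto its side so that it lies on the sloping pad of the painting rest beside it, between the two wooden cheeks, with its mouth beyond the pad, ready to be painted. Let it down gently all the way, guiding it with the fingers on either side of its neck: do not let it fall, do not pinch it, and do not lift or drag it, its foot stays where it stands on the board. Leave the mug, the paint bottle and the jar alone.

Things in the scene. Friction and masses are not known exactly. Their poses are not given: they have to be found in the camera images.
- vase: tall white ceramic bottle vase, 0.36 to 0.55 kg, upright at the start: square body 76 x 76 mm, 130 mm high; round shoulder up to 150 mm; round neck 38 mm in diameter up to 192 mm; lip 44 mm in diameter up to 200 mm. Origin at the centre of its underside, z up its axis, x the way it is to be tipped, towards the pad (within 5 degrees)
- vase_heel (a point): middle of the vase's bottom edge on the pad's side, 38 mm from its origin along its x: the edge it tips about; it grips the board and does not slide when the vase is pushed near its top
- vase_mouth (a point): centre of the top of the vase's lip, 200 mm up its axis. Past about 26 degrees of tilt the vase overbalances and falls hard unless held back from the side it falls to; it lies at about 70 degrees, this point then 100 to 125 mm above the table, the neck free underneath
- rest: fixed painting rest, origin under the centre of its 300 (x) by 150 (y) by 12 mm board, z up, x from the vase's end to the padded end. Grey padded block, x 23 to 78 mm, 104 mm wide, top rising at 20 degrees towards +x from 39 to 59 mm above the table; cheeks 12 mm thick at y = +-58 mm, x 21 to 79 mm, 76 mm high above the table. The vase stands at about x = -92 mm
- mug: white mug, 80 mm diameter, 90 mm high, loose, to be left alone; origin at the centre of its underside
- paint_bottle: blue plastic paint bottle with a white cap, 44 mm diameter, 110 mm high, loose, to be left alone; origin at the centre of its underside
- jar: green glass jar with a white lid, 68 mm diameter, 75 mm high, loose, to be left alone; origin at the centre of its underside
Not all that is in view belongs to the job. What is shaped like the vase but orange is not meant.

How it is judged:
By the outcome, as a careful person would: the job done as asked, in the order asked, and still so for the second after the job is handed in, with the robot touching nothing.
It also fails if it takes over 51 s, if anything falls off the work surface, if the arm or the gripper's body presses on something with over 40 N, if the wrist force passes 120 N, or if a joint passes its speed limit or range.

## Working session

There is one attempt and no reset: what is moved stays moved. The work goes in short steps, Python scripts to look and compute and a tool call to move; the robot and the scene stay as the last step left them, time stands still between calls to the robot, and variables do not carry over. Pictures are saved under pics/ and viewed, at most 12 in all, crops included, and the job is handed in when it is done.

Besides the shell and the picture viewer there is one more tool, called by a JSON object that holds its "op" and its "data". apply_moves: Moves the arm, as the interface text tells. Its arguments: {"type":"object","properties":{"series":{"type":"array"},"gripper":{"type":"number"},"grip_force":{"type":"number"}},"required":["series"]}

```bash
mkdir -p pics; ls; python3 - <<'E'
from bench import bot, snapshot
import cv2, numpy as np, pickle
d={}
for n in("scene","side","wrist"):
    s=snapshot(n); d[n]=s; cv2.imwrite(f"pics/{n}0.png",s["pixels"][:,:,::-1]); print(n,s["fx"],s["cx"],s["cy"],np.round(s["extrinsics"],3).tolist())
pickle.dump(d,open("s0.pkl","wb"))
o=bot.observe(); print({k:np.round(v,3).tolist() for k,v in o.items()})
E
```

```text
pics
scene 504.2185926914276 318.7919865574708 242.79081288285562 [[0.116, 0.845, -0.521, 1.091], [0.993, -0.091, 0.074, -0.042], [0.015, -0.526, -0.85, 1.075], [0.0, 0.0, 0.0, 1.0]]
side 521.5414823628682 323.3391126731615 233.8975988215257 [[-0.809, -0.35, 0.472, -0.033], [-0.588, 0.473, -0.656, 0.784], [0.007, -0.809, -0.588, 0.813], [0.0, 0.0, 0.0, 1.0]]
wrist 373.6650739192761 317.9524901993963 238.25996501913733 [[0.278, -0.909, -0.31, 0.261], [-0.961, -0.264, -0.087, -0.601], [-0.002, 0.322, -0.947, 0.384], [0.0, 0.0, 0.0, 1.0]]
{'time_s': 0.15, 'qpos': [1.223, 0.537, -0.004, 1.539, 0.003, 1.067, -0.071], 'qvel': [0.003, -0.002, 0.002, -0.005, 0.001, -0.001, 0.0], 'tau': [0.001, -57.133, 0.992, -25.183, -0.056, 0.015, 0.0], 'position': [0.181, -0.624, 0.263], 'ee_rot': [[0.961, 0.278, -0.0], [0.278, -0.961, 0.001], [-0.0, -0.001, -1.0]], 'contact_force': [1.132, -0.505, 0.474], 'wrist_torque': [0.027, 0.042, 0.046], 'gripper_force': 0.0, 'opening': 1.003}
```

View pics/scene0.png

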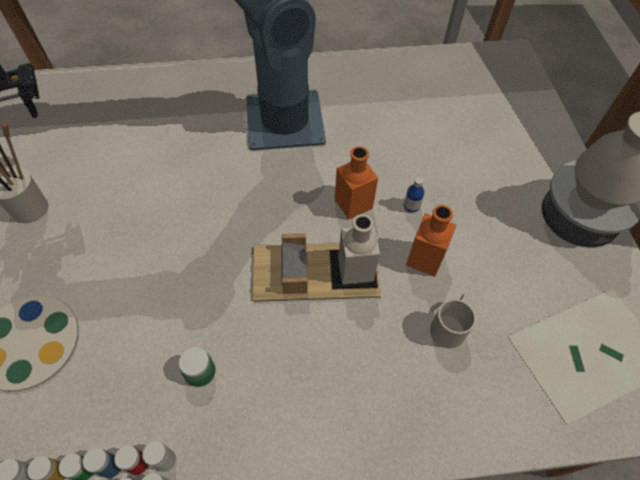

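View pics/side0.png

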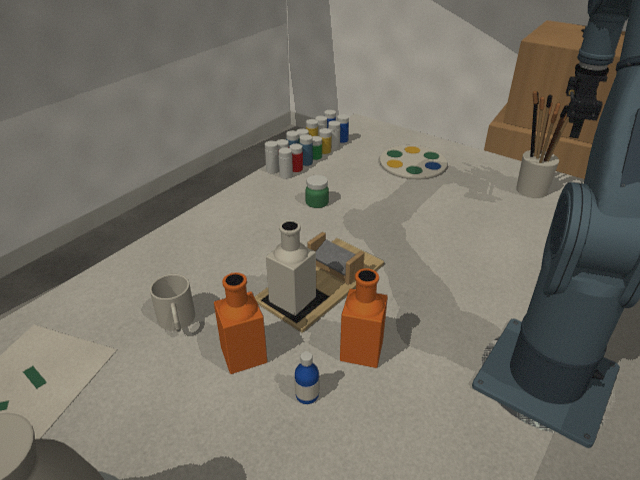

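```bash
cat > h.py <<'E'
import cv2, numpy as np
def ray(s,uv):
    E=np.array(s["extrinsics"]); d=E[:3,:3]@[(uv[0]-s["cx"])/s["fx"],(uv[1]-s["cy"])/s["fy"],1]
    return E[:3,3],d/np.linalg.norm(d)
def onz(s,uv,z):
    o,d=ray(s,uv); return o+d*(z-o[2])/d[2]
def tri(a,ua,b,ub):
    o1,d1=ray(a,ua);o2,d2=ray(b,ub)
    t=np.linalg.lstsq(np.c_[d1,-d2],o2-o1,rcond=None)[0]
    p,q=o1+t[0]*d1,o2+t[1]*d2; return (p+q)/2,np.linalg.norm(p-q)
def proj(s,p):
    E=np.array(s["extrinsics"]); c=E[:3,:3].T@(np.array(p)-E[:3,3]); return [s["fx"]*c[0]/c[2]+s["cx"],s["fy"]*c[1]/c[2]+s["cy"]]
def dark(s,c,r=14,th=45):
    g=s["pixels"].max(2); x,y=c; m=np.zeros(g.shape,np.uint8); m[y-r:y+r,x-r:x+r]=(g[y-r:y+r,x-r:x+r]<th)
    n,l,st,ce=cv2.connectedComponentsWithStats(m); 
    k=1+np.argmax(st[1:,4]); return ce[k],st[k].tolist()
E
python3 - <<'E'
import pickle; from h import *
d=pickle.load(open("s0.pkl","rb")); S,D=d["scene"],d["side"]
for n,a,b in(("vase",(363,223),(290,228)),("orgNear",(359,153),(367,275)),("orgY",(443,212),(235,280))):
    ca,sa=dark(S,a); cb,sb=dark(D,b); p,e=tri(S,ca,D,cb)
    print(n,ca.round(1),sa,cb.round(1),sb,p.round(4),round(e,4))
hsv=cv2.cvtColor(S["pixels"],cv2.COLOR_RGB2HSV)
m=cv2.inRange(hsv,(8,60,60),(28,200,255)); m[:225]=0; m[:,:245]=0;m[:,390:]=0;m[310:]=0
m=cv2.morphologyEx(m,cv2.MORPH_OPEN,np.ones((3,3)))
ys,xs=np.nonzero(m); P=np.c_[xs,ys]
W=np.array([onz(S,u,.012)[:2] for u in P])
for nm,f in(("TL",xs+ys),("TR",ys-xs),("BL",xs-ys),("BR",-xs-ys)):
    i=np.argmin(f); print(nm,P[i],onz(S,P[i],.012).round(4))
for nm,u in(("bottle",(413,212)),("mug",(452,338)),("jar",(198,375))): print(nm,onz(S,u,0).round(3))
im=cv2.resize(S["pixels"][200:320,235:475],None,fx=3.3,fy=3.3,interpolation=cv2.INTER_CUBIC); cv2.imwrite("pics/crop0.png",im[:,:,::-1])
E
```

```text
vase [362.7 222.3] [357, 218, 13, 10, 104] [289.2 225.6] [282, 222, 15, 8, 94] [0.5215 0.1296 0.2107] 0.0015
orgNear [359.1 152.3] [354, 149, 11, 8, 70] [366.5 275.6] [359, 271, 16, 10, 132] [0.3214 0.1553 0.1992] 0.0023
orgY [442.6 212.3] [437, 208, 12, 10, 92] [233.9 279.6] [226, 275, 17, 10, 135] [0.5061 0.3058 0.199 ] 0.001
TL [254 245] [ 0.4283 -0.1096  0.012 ]
TR [378 273] [0.5386 0.1814 0.012 ]
BL [252 300] [ 0.577  -0.1214  0.012 ]
BR [380 296] [0.5992 0.1752 0.012 ]
bottle [0.364 0.307 0.   ]
mug [0.714 0.321 0.   ]
jar [ 0.736 -0.246  0.   ]
```

View pics/crop0.png

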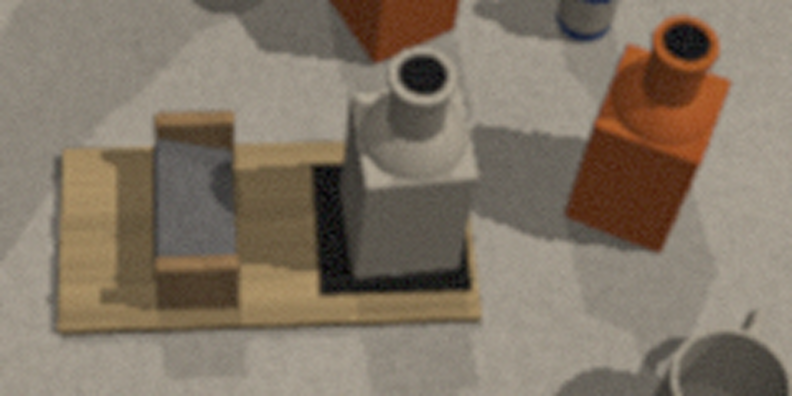

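```bash
python3 - <<'E'
import pickle; from h import *
d=pickle.load(open("s0.pkl","rb")); S=d["scene"]
g=cv2.GaussianBlur(S["pixels"].mean(2),(3,3),0)
def edge(c0,c1,r0,r1,z):
    pts=[]
    for c in range(c0,c1):
        gr=np.abs(np.diff(g[r0:r1,c])); k=np.argmax(gr); pts.append((c,r0+(gr*np.arange(len(gr))).sum()/gr.sum()*0+k+.5))
    pts=np.array(pts,np.float32); W=np.array([onz(S,p,z)[:2] for p in pts],np.float32)
    l=cv2.fitLine(W,cv2.DIST_HUBER,0,.001,.01).ravel(); v=l[:2]*np.sign(l[1]); print(pts[:,1],"deg from +y:",np.degrees(np.arctan2(-v[0],v[1])).round(2),W[0],W[-1])
edge(345,374,278,288,.012); edge(348,376,248,262,.142)
for a,b in(((255,300),(379,297)),):pass
edge(258,330,292,304,.012); edge(342,374,284,293,.012)
D=d["side"]; im=cv2.resize(D["pixels"][210:335,225:395],None,fx=4.5,fy=4.5,interpolation=cv2.INTER_CUBIC); cv2.imwrite("pics/crop1.png",im[:,:,::-1])
E
```

```text
[283.5 283.5 283.5 283.5 283.5 283.5 283.5 283.5 283.5 283.5 283.5 283.5
 282.5 282.5 282.5 282.5 282.5 281.5 281.5 281.5 281.5 281.5 281.5 281.5
 281.5 281.5 281.5 281.5 286.5] deg from +y: -0.1 [0.5579876  0.09867415] [0.57298017 0.16324519]
[256.5 256.5 256.5 256.5 256.5 256.5 256.5 256.5 256.5 256.5 255.5 256.5
 256.5 255.5 255.5 255.5 255.5 255.5 255.5 255.5 255.5 254.5 254.5 254.5
 254.5 254.5 254.5 254.5] deg from +y: -0.29 [0.5596673  0.09709986] [0.5609653  0.15561578]
[301.5 301.5 301.5 301.5 301.5 301.5 301.5 301.5 301.5 301.5 301.5 301.5
 300.5 300.5 300.5 300.5 300.5 300.5 300.5 300.5 300.5 300.5 300.5 300.5
 300.5 300.5 300.5 300.5 300.5 300.5 300.5 300.5 300.5 300.5 300.5 300.5
 300.5 300.5 300.5 300.5 300.5 300.5 299.5 299.5 299.5 299.5 299.5 299.5
 299.5 299.5 299.5 299.5 299.5 299.5 299.5 299.5 299.5 299.5 299.5 299.5
 299.5 299.5 299.5 299.5 299.5 299.5 299.5 299.5 299.5 299.5 299.5 299.5] deg from +y: -4.24 [ 0.58234483 -0.10786225] [0.59513533 0.05579216]
[288.5 288.5 288.5 288.5 288.5 288.5 288.5 288.5 288.5 288.5 288.5 288.5
 288.5 288.5 288.5 288.5 288.5 288.5 288.5 288.5 287.5 287.5 287.5 287.5
 288.5 288.5 287.5 287.5 287.5 287.5 287.5 287.5] deg from +y: -3.62 [0.5702586  0.08977347] [0.5755753  0.16279213]
```

View pics/crop1.png

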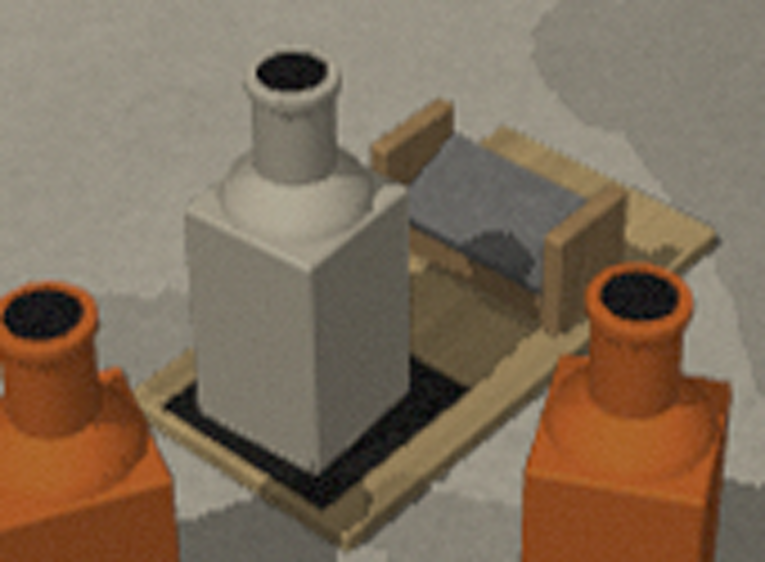

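{"op": "apply_moves", "data": {"series": [[[0,0,-4,0,0,4],[8,-10,-6,0,0,4],[16,-20,-6,0,0,4],[24,-28,0,0,0,4],[24,-28,0,0,0,0],[24,-28,0,0,0,0],[24,-28,0,0,0,0],[24,-28,0,0,0,0],[24,-28,0,0,0,0],[20,-30,0,0,0,0],[16,-32,0,0,0,0],[12,-34,0,0,0,0],[12,-34,0,0,0,0],[12,-34,0,0,0,0],[12,-34,0,0,0,0],[12,-34,0,0,0,0],[12,-34,0,0,0,0],[12,-34,0,0,0,0],[10,-34,0,0,0,0],[8,-34,0,0,0,0]]], "gripper": 0.75}}

```text
time_s: 1.82
position: [0.4784, -0.0507, 0.2797]
ee_rot: [[1.0, 0.003, 0.0], [0.003, -1.0, 0.0], [0.0, -0.0, -1.0]]
contact_force: [1.2, 0.5, 0.6]
opening: 0.75
gripper_force: 0.0
```

{"op": "apply_moves", "data": {"series": [[[4,0,0,2,0,0],[4,0,0,5,0,0],[4,0,0,6,0,0],[4,0,0,6,0,0],[4,0,0,6,0,0],[4,0,0,6,0,0],[4,0,0,6,0,0],[4,0,0,6,0,0],[4,0,0,6,0,0],[4,0,0,6,0,0],[0,0,0,5,0,0],[0,0,0,5,0,0],[0,0,0,0,0,0]]]}}

```text
time_s: 2.9
position: [0.5171, -0.0544, 0.2766]
ee_rot: [[1.0, -0.006, -0.001], [-0.001, -0.418, 0.908], [-0.006, -0.908, -0.418]]
contact_force: [-0.7, 0.3, -1.5]
opening: 0.751
gripper_force: 0.0
```

```bash
python3 - <<'E'
from bench import bot
import numpy as np
o=bot.observe(); print({k:np.round(o[k],3).tolist() for k in('time_s','qpos','position','ee_rot')})
E
```

```text
{'time_s': 2.9, 'qpos': [0.796, 0.727, -0.426, 1.72, -0.741, 1.387, -0.789], 'position': [0.517, -0.054, 0.277], 'ee_rot': [[1.0, -0.006, -0.001], [-0.001, -0.418, 0.908], [-0.006, -0.908, -0.418]]}
```

{"op": "apply_moves", "data": {"series": [[[0,18,8,0,0,0],[0,26,12,0,0,0],[0,26,12,0,0,0],[0,26,12,0,0,0],[0,20,9,0,0,0],[0,8,4,0,0,0],[0,0,0,0,0,0]]]}}

```text
time_s: 3.48
position: [0.5175, -0.0526, 0.1421]
ee_rot: [[1.0, -0.001, -0.004], [0.003, -0.423, 0.906], [-0.002, -0.906, -0.423]]
contact_force: [0.1, 0.4, 0.3]
opening: 0.752
gripper_force: 0.0
```

```bash
python3 - <<'E'
from bench import bot
import numpy as np
o=bot.observe(); print({k:np.round(o[k],3).tolist() for k in('time_s','qpos','position','ee_rot')})
E
```

```text
{'time_s': 3.483, 'qpos': [0.769, 0.944, -0.393, 1.715, -0.702, 1.236, -0.644], 'position': [0.517, -0.053, 0.142], 'ee_rot': [[1.0, -0.001, -0.004], [0.003, -0.423, 0.906], [-0.002, -0.906, -0.423]]}
```

{"op": "apply_moves", "data": {"series": [[[0,-24,-11,0,0,0],[0,-34,-16,0,0,0],[0,-34,-16,0,0,0],[0,-34,-16,0,0,0],[0,-4,-2,-3,0,0],[0,0,0,-6,0,0],[0,0,0,-6,0,0],[0,0,0,-6,0,0],[0,0,0,-6,0,0],[0,0,0,-6,0,0],[0,0,0,-6,0,0],[0,0,0,-6,0,0],[0,0,0,-6,0,0],[0,0,0,-6,0,0],[0,0,0,-5,0,0],[0,0,0,-3,0,0],[0,0,0,0,0,0]]]}}

```text
time_s: 4.9
position: [0.5184, -0.0497, 0.2894]
ee_rot: [[1.0, 0.009, 0.004], [0.009, -1.0, -0.001], [0.004, 0.001, -1.0]]
contact_force: [0.3, 0.0, 0.1]
opening: 0.749
gripper_force: 0.0
```

{"op": "apply_moves", "data": {"series": [[[1,-15,0,0,0,0.5],[1,-30,0,0,0,0],[1,-36,0,0,0,0],[0,-36,0,0,0,0],[0,-30,0,0,0,0],[0,-22,0,0,0,0],[0,-10,0,0,0,0],[0,0,0,0,0,0],[0,0,0,0,0,0]]]}}

```text
time_s: 5.65
position: [0.5222, 0.1242, 0.2873]
ee_rot: [[1.0, -0.007, 0.0], [-0.007, -1.0, -0.0], [0.0, 0.0, -1.0]]
contact_force: [0.6, -0.1, -0.5]
opening: 0.755
gripper_force: 0.0
```

```bash
python3 - <<'E'
from bench import bot,snapshot
from h import *
W=snapshot("wrist"); o=bot.observe(); print(o["time_s"],o["position"],o["ee_rot"])
cv2.imwrite("pics/w1.png",W["pixels"][:,:,::-1]); u=proj(W,[.5215,.1296,.212]); print(u)
c,s=dark(W,(int(u[0]),int(u[1])),60); print(c,s,onz(W,c,.212))
E
```

```text
5.7 [0.52229461 0.123336   0.28709145] [[ 9.99962607e-01 -8.64658137e-03  1.47721680e-04]
 [-8.64647852e-03 -9.99962385e-01 -6.83293325e-04]
 [ 1.53624275e-04  6.81990502e-04 -9.99999756e-01]]
[np.float64(308.8790494440297), np.float64(267.77607462941523)]
[310.24630072 266.21527446] [284, 242, 54, 50, 2095] [0.52246154 0.12880501 0.212     ]
```

View pics/w1.png

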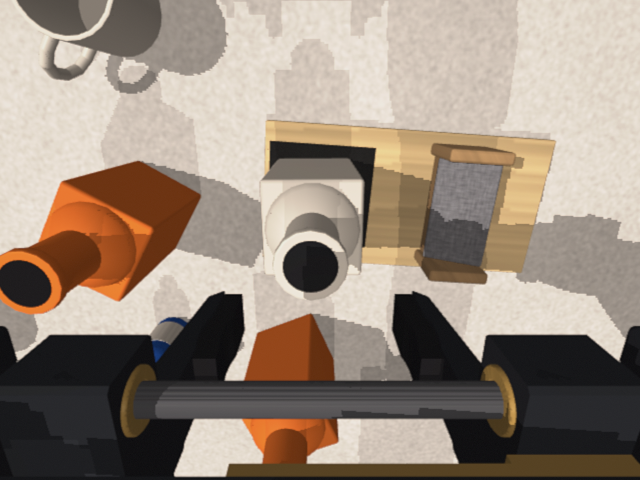

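{"op": "apply_moves", "data": {"series": [[[0,-3,5,0,0,0],[0,-3,10,0,0,0],[0,0,12,0,0,0],[0,0,12,0,0,0],[0,0,12,0,0,0],[0,0,12,0,0,0],[0,0,10,0,0,0],[0,0,9,0,0,0],[0,0,6,0,0,0],[0,0,4,0,0,0],[0,0,0,0,0,0],[0,0,0,0,0,0]]]}}

```text
time_s: 6.7
position: [0.5222, 0.1315, 0.1949]
ee_rot: [[1.0, -0.006, 0.0], [-0.006, -1.0, 0.0], [0.0, -0.0, -1.0]]
contact_force: [0.1, -0.6, -0.3]
opening: 0.749
gripper_force: 0.0
```

{"op": "apply_moves", "data": {"series": [[[0,1,0,0,0,0],[0,1,0,0,0,0],[0,0,0,0,0,0],[0,0,0,0,0,0],[0,0,0,0,0,0],[0,0,0,0,0,0]]], "gripper": 0.57, "grip_force": 3}}

```text
time_s: 7.2
position: [0.5221, 0.1295, 0.195]
ee_rot: [[1.0, -0.006, 0.0], [-0.006, -1.0, 0.0], [0.0, -0.0, -1.0]]
contact_force: [-0.8, -0.9, -0.2]
opening: 0.568
gripper_force: 0.0
```

```bash
python3 - <<'E'
from bench import bot,snapshot
from h import *
o=bot.observe(); print(o["time_s"],o["position"],o["contact_force"],o["opening"],o["gripper_force"])
W=snapshot("wrist")["pixels"]; D=snapshot("side")["pixels"]
cv2.imwrite("pics/w2.png",np.hstack([cv2.resize(W,(400,300)),cv2.resize(D[180:360,200:440],(400,300))])[:,:,::-1])
E
```

```text
7.2 [0.52211605 0.12954069 0.19496843] [-0.82572293 -0.8922993  -0.16925371] 0.5683565366112686 0.0
```

View pics/w2.png

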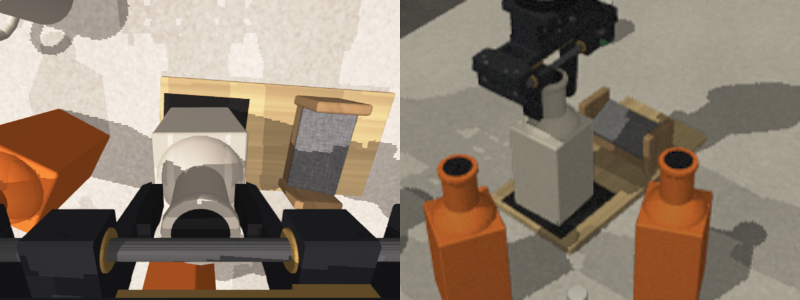

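The fingers stand on either side of the neck along the tipping direction, with the vase still upright. I'm starting the tip now.

{"op": "apply_moves", "data": {"series": [[[0,1.6,-0.3,0.5,0,0],[0,1.6,-0.3,0.5,0,0],[0,3.2,-0.64,1,0,0],[0,3.2,-0.64,1,0,0],[0,3.2,-0.64,1,0,0],[0,3.2,-0.64,1,0,0],[0,3.2,-0.64,1,0,0],[0,3.2,-0.64,1,0,0],[0,3.2,-0.64,1,0,0],[0,3.2,-0.64,1,0,0],[0,3.2,-0.64,1,0,0],[0,3.2,-0.64,1,0,0],[0,1.6,-0.3,0.5,0,0],[0,1.6,-0.3,0.5,0,0],[0,0,0,0,0,0]]]}}

```text
time_s: 8.55
position: [0.5219, 0.0898, 0.1986]
ee_rot: [[1.0, -0.007, 0.001], [-0.007, -0.978, 0.208], [-0.0, -0.208, -0.978]]
contact_force: [-0.2, 0.7, 0.3]
opening: 0.571
gripper_force: 0.4
```

```bash
cat > st.py <<'E'
from bench import bot,snapshot
from h import *
import sys
o=bot.observe(); R=np.array(o["ee_rot"]);p=np.array(o["position"])
th=np.degrees(np.arctan2(-R[2,1],-R[2,2]))
h=p+R@[0,.038,.183]
print(round(o["time_s"],2),"tilt",th.round(2),"heel",h.round(4),"p",p.round(4),"F",np.round(o["contact_force"],1),"T",np.round(o["wrist_torque"],2),o["gripper_force"],round(o["opening"],3),"q",np.round(o["qpos"],2))
if len(sys.argv)>1:
    D=snapshot("side")["pixels"];S=snapshot("scene")["pixels"]
    cv2.imwrite(sys.argv[1],np.hstack([cv2.resize(S[170:320,220:420],(400,300)),cv2.resize(D[180:360,200:440],(400,300))])[:,:,::-1])
E
python3 st.py pics/t1.png
```

```text
8.55 tilt 12.02 heel [0.5219 0.0908 0.0117] p [0.5219 0.0898 0.1986] F [-0.2  0.7  0.3] T [-0.   -0.   -0.01] 0.3911094646900892 0.571 q [ 0.17  0.45 -0.39  1.92 -0.06  0.77 -1.72]
```

View pics/t1.png

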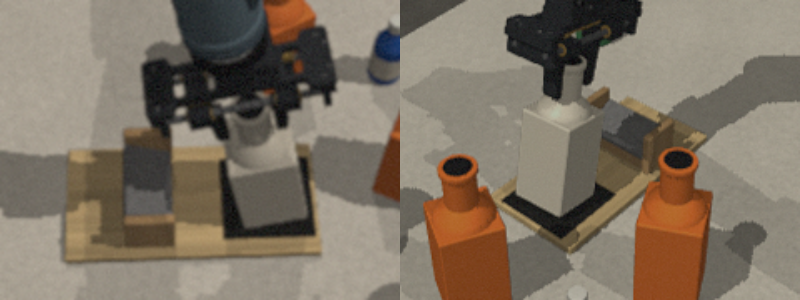

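The vase tilts about its heel at about 11 to 12°, with the foot in place. Next I go through the balance point slowly.

{"op": "apply_moves", "data": {"series": [[[0,3.2,-0.64,1,0,0],[0,3.2,-0.64,1,0,0],[0,3.2,-0.64,1,0,0],[0,3.2,-0.64,1,0,0],[0,3.2,-0.64,1,0,0],[0,3.2,-0.64,1,0,0],[0,3.2,-0.64,1,0,0],[0,3.2,-0.64,1,0,0],[0,1.6,-0.32,0.5,0,0],[0,1.6,-0.32,0.5,0,0],[0,1.6,-0.32,0.5,0,0],[0,1.6,-0.32,0.5,0,0],[0,1.6,-0.32,0.5,0,0],[0,1.6,-0.32,0.5,0,0],[0,1.6,-0.32,0.5,0,0],[0,1.6,-0.32,0.5,0,0],[0,1.6,-0.32,0.5,0,0],[0,1.6,-0.32,0.5,0,0],[0,1.6,-0.32,0.5,0,0],[0,1.6,-0.32,0.5,0,0]]]}}

```text
time_s: 10.32
position: [0.5215, 0.0452, 0.1928]
ee_rot: [[1.0, -0.006, 0.003], [-0.006, -0.898, 0.439], [-0.0, -0.439, -0.898]]
contact_force: [-0.1, 0.3, -0.4]
opening: 0.57
gripper_force: 0.0
```

```bash
python3 st.py
```

```text
10.32 tilt 26.05 heel [0.5218 0.0914 0.0117] p [0.5215 0.0452 0.1928] F [-0.1  0.3 -0.4] T [-0.35  0.08 -0.05] 0.02920855942647904 0.57 q [ 0.49  0.53 -0.52  1.92 -0.28  0.79 -1.35]
```

{"op": "apply_moves", "data": {"series": [[[0,1.6,-0.32,0.5,0,0],[0,1.6,-0.32,0.5,0,0],[0,1.6,-0.32,0.5,0,0],[0,1.6,-0.32,0.5,0,0],[0,1.6,-0.32,0.5,0,0],[0,1.6,-0.32,0.5,0,0],[0,1.6,-0.32,0.5,0,0],[0,1.6,-0.32,0.5,0,0],[0,1.6,-0.32,0.5,0,0],[0,1.6,-0.32,0.5,0,0],[0,1.6,-0.32,0.5,0,0],[0,1.6,-0.32,0.5,0,0],[0,2.4,-0.48,0.75,0,0],[0,2.4,-0.48,0.75,0,0],[0,2.4,-0.48,0.75,0,0],[0,2.4,-0.48,0.75,0,0],[0,2.4,-0.48,0.75,0,0],[0,2.4,-0.48,0.75,0,0],[0,2.4,-0.48,0.75,0,0],[0,2.4,-0.48,0.75,0,0]]]}}

```text
time_s: 11.98
position: [0.5213, 0.0084, 0.1791]
ee_rot: [[1.0, -0.005, 0.004], [-0.006, -0.787, 0.617], [-0.0, -0.617, -0.787]]
contact_force: [0.1, -1.1, 0.0]
opening: 0.571
gripper_force: 0.2
```

```bash
python3 st.py pics/t2.png
```

```text
11.98 tilt 38.07 heel [0.5219 0.0914 0.0116] p [0.5213 0.0084 0.1791] F [ 0.1 -1.1  0. ] T [-0.66 -0.   -0.02] 0.23734548361971974 0.571 q [ 0.7   0.66 -0.6   1.88 -0.4   0.86 -1.11]
```

View pics/t2.png

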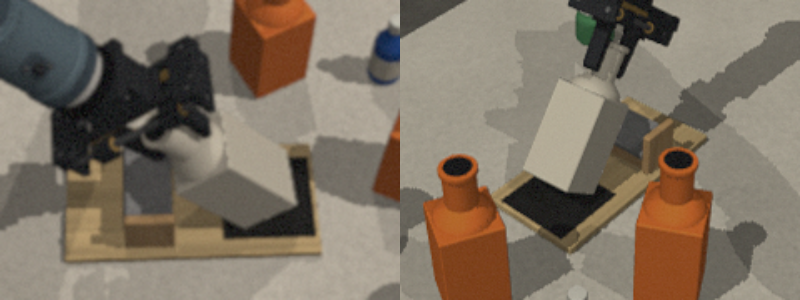

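The vase rests on the front finger at about 38° and its heel hasn't moved. I keep lowering it.

{"op": "apply_moves", "data": {"series": [[[0,2.4,-0.48,0.75,0,0],[0,2.4,-0.48,0.75,0,0],[0,2.4,-0.48,0.75,0,0],[0,2.4,-0.48,0.75,0,0],[0,2.4,-0.48,0.75,0,0],[0,2.4,-0.48,0.75,0,0],[0,2.4,-0.48,0.75,0,0],[0,2.4,-0.48,0.75,0,0],[0,2.4,-0.48,0.75,0,0],[0,2.4,-0.48,0.75,0,0],[0,2.4,-0.48,0.75,0,0],[0,2.4,-0.48,0.75,0,0],[0,2.4,-0.48,0.75,0,0],[0,2.4,-0.48,0.75,0,0],[0,2.4,-0.48,0.75,0,0],[0,2.4,-0.48,0.75,0,0],[0,2.4,-0.48,0.75,0,0],[0,2.4,-0.48,0.75,0,0],[0,2.4,-0.48,0.75,0,0],[0,2.4,-0.48,0.75,0,0]]]}}

```text
time_s: 13.75
position: [0.5211, -0.032, 0.1519]
ee_rot: [[1.0, -0.004, 0.005], [-0.006, -0.601, 0.799], [-0.0, -0.799, -0.601]]
contact_force: [-0.0, -1.0, -0.9]
opening: 0.572
gripper_force: 0.5
```

```bash
python3 st.py
```

```text
13.75 tilt 53.07 heel [0.5219 0.0914 0.0116] p [ 0.5211 -0.032   0.1519] F [-0.  -1.  -0.9] T [-0.93  0.02 -0.03] 0.5113254999741912 0.572 q [ 0.87  0.87 -0.64  1.79 -0.46  1.   -0.91]
```

{"op": "apply_moves", "data": {"series": [[[0,1.92,-0.39,0.6,0,0],[0,1.92,-0.39,0.6,0,0],[0,1.92,-0.39,0.6,0,0],[0,1.92,-0.39,0.6,0,0],[0,1.92,-0.39,0.6,0,0],[0,1.92,-0.39,0.6,0,0],[0,1.92,-0.39,0.6,0,0],[0,1.92,-0.39,0.6,0,0],[0,1.92,-0.39,0.6,0,0],[0,1.92,-0.39,0.6,0,0],[0,1.92,-0.39,0.6,0,0],[0,1.92,-0.39,0.6,0,0],[0,1.92,-0.39,0.6,0,0],[0,1.92,-0.39,0.6,0,0],[0,1.92,-0.39,0.6,0,0],[0,1.92,-0.39,0.6,0,0],[0,1.92,-0.39,0.6,0,0],[0,1.92,-0.39,0.6,0,0],[0,1.92,-0.39,0.6,0,0],[0,1.92,-0.39,0.6,0,0]]]}}

```text
time_s: 15.42
position: [0.5209, -0.0585, 0.1232]
ee_rot: [[1.0, -0.003, 0.006], [-0.006, -0.422, 0.907], [0.0, -0.907, -0.422]]
contact_force: [0.5, -0.5, -1.3]
opening: 0.571
gripper_force: 0.7
```

```bash
python3 st.py pics/t3.png
```

```text
15.42 tilt 65.06 heel [0.5219 0.0914 0.0116] p [ 0.5209 -0.0585  0.1232] F [ 0.5 -0.5 -1.3] T [-1.06  0.   -0.  ] 0.6967243412509561 0.571 q [ 0.95  1.06 -0.65  1.69 -0.48  1.13 -0.81]
```

View pics/t3.png

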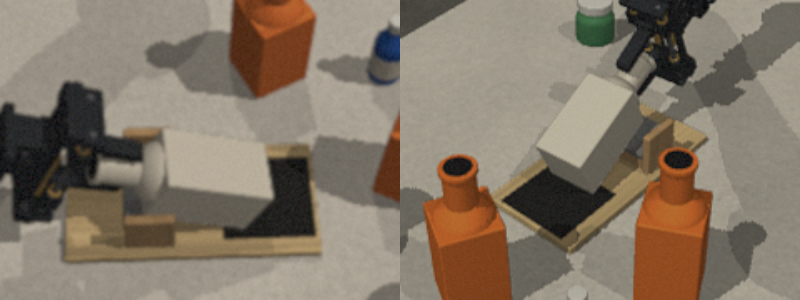

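Now at about 65°, the body's leading edge has entered between the cheeks and there is no side force. The last few degrees go slowly.

{"op": "apply_moves", "data": {"series": [[[0,0.96,-0.2,0.3,0,0],[0,0.96,-0.2,0.3,0,0],[0,0.96,-0.2,0.3,0,0],[0,0.96,-0.2,0.3,0,0],[0,0.96,-0.2,0.3,0,0],[0,0.96,-0.2,0.3,0,0],[0,0.96,-0.2,0.3,0,0],[0,0.96,-0.2,0.3,0,0],[0,0.96,-0.2,0.3,0,0],[0,0.96,-0.2,0.3,0,0],[0,0.96,-0.2,0.3,0,0],[0,0.96,-0.2,0.3,0,0]]]}}

```text
time_s: 16.52
position: [0.5208, -0.0652, 0.1137]
ee_rot: [[1.0, -0.002, 0.006], [-0.006, -0.364, 0.931], [-0.0, -0.931, -0.364]]
contact_force: [-0.1, 0.0, -1.6]
opening: 0.573
gripper_force: 0.8
```

```bash
python3 st.py
```

```text
16.52 tilt 68.63 heel [0.5218 0.0914 0.0116] p [ 0.5208 -0.0652  0.1137] F [-0.1  0.  -1.6] T [-1.08 -0.02 -0.01] 0.7575677381828427 0.573 q [ 0.96  1.12 -0.65  1.65 -0.49  1.17 -0.78]
```

{"op": "apply_moves", "data": {"series": [[[0,0.64,-0.13,0.2,0,0],[0,0.64,-0.13,0.2,0,0],[0,0.64,-0.13,0.2,0,0],[0,0.64,-0.13,0.2,0,0],[0,0.64,-0.13,0.2,0,0],[0,0.64,-0.13,0.2,0,0],[0,0,0,0,0,0]]]}}

```text
time_s: 17.1
position: [0.5209, -0.0672, 0.1105]
ee_rot: [[1.0, -0.002, 0.006], [-0.006, -0.345, 0.939], [-0.0, -0.939, -0.345]]
contact_force: [0.4, 0.3, -0.4]
opening: 0.569
gripper_force: 0.1
```

```bash
python3 st.py
```

```text
17.1 tilt 69.84 heel [0.5219 0.0915 0.0118] p [ 0.5209 -0.0672  0.1105] F [ 0.4  0.3 -0.4] T [-0.89  0.02  0.02] 0.1476597395958379 0.569 q [ 0.97  1.14 -0.65  1.64 -0.49  1.19 -0.78]
```

The pad is taking the load, as the finger force fell from 0.76 to 0.15 N. I go slightly further so the finger clears the neck.

{"op": "apply_moves", "data": {"series": [[[0,0.64,-0.13,0.2,0,0],[0,0.64,-0.13,0.2,0,0],[0,0.64,-0.13,0.2,0,0],[0,0.64,-0.13,0.2,0,0],[0,0,0,0,0,0],[0,0,0,0,0,0]]]}}

```text
time_s: 17.6
position: [0.5208, -0.0686, 0.1082]
ee_rot: [[1.0, -0.002, 0.006], [-0.006, -0.332, 0.943], [-0.0, -0.943, -0.332]]
contact_force: [-0.4, -0.4, 0.4]
opening: 0.568
gripper_force: 0.0
```

```bash
python3 st.py pics/t4.png
```

```text
17.6 tilt 70.61 heel [0.5218 0.0915 0.0116] p [ 0.5208 -0.0686  0.1082] F [-0.4 -0.4  0.4] T [-0.86  0.02  0.02] 0.0 0.568 q [ 0.97  1.15 -0.65  1.63 -0.49  1.2  -0.77]
```

View pics/t4.png

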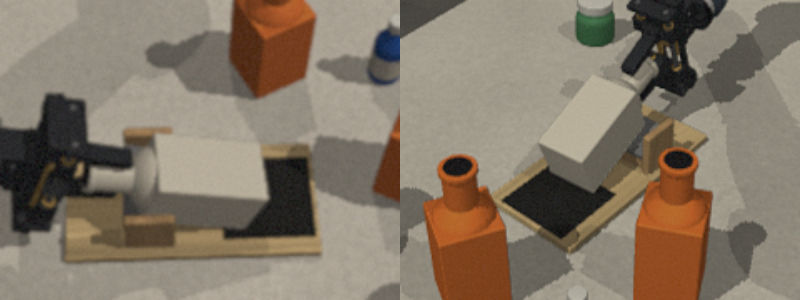

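{"op": "apply_moves", "data": {"series": [[[0,0,0,0,0,0],[0,0,0,0,0,0],[0,0,0,0,0,0],[0,0,0,0,0,0],[0,0,0,0,0,0],[0,0,-4,0,0,0],[0,0,-8,0,0,0],[0,0,-12,0,0,0],[0,0,-14,0,0,0],[0,0,-14,0,0,0],[0,0,-14,0,0,0],[0,0,-14,0,0,0],[0,0,-14,0,0,0],[0,0,-14,0,0,0],[0,0,-10,0,0,0],[0,0,-6,0,0,0],[0,0,0,0,0,0]]], "gripper": 0.75}}

```text
time_s: 19.12
position: [0.5203, -0.1875, 0.1496]
ee_rot: [[1.0, -0.002, 0.008], [-0.008, -0.334, 0.943], [0.001, -0.943, -0.334]]
contact_force: [-0.1, 0.5, -0.7]
opening: 0.751
gripper_force: 0.0
```

```bash
python3 - <<'E'
from bench import bot,snapshot
from h import *
o=bot.observe(); print(o["time_s"],np.round(o["position"],3),np.round(o["contact_force"],1))
S,D,W=snapshot("scene"),snapshot("side"),snapshot("wrist")
cv2.imwrite("pics/f1.png",np.vstack([np.hstack([cv2.resize(S["pixels"][170:320,220:420],(400,300)),cv2.resize(D["pixels"][180:360,200:440],(400,300))]),np.hstack([cv2.resize(W["pixels"],(400,300)),cv2.resize(S["pixels"],(400,300))])])[:,:,::-1])
E
```

```text
19.1167 [ 0.52  -0.187  0.15 ] [-0.1  0.5 -0.7]
```

View pics/f1.png

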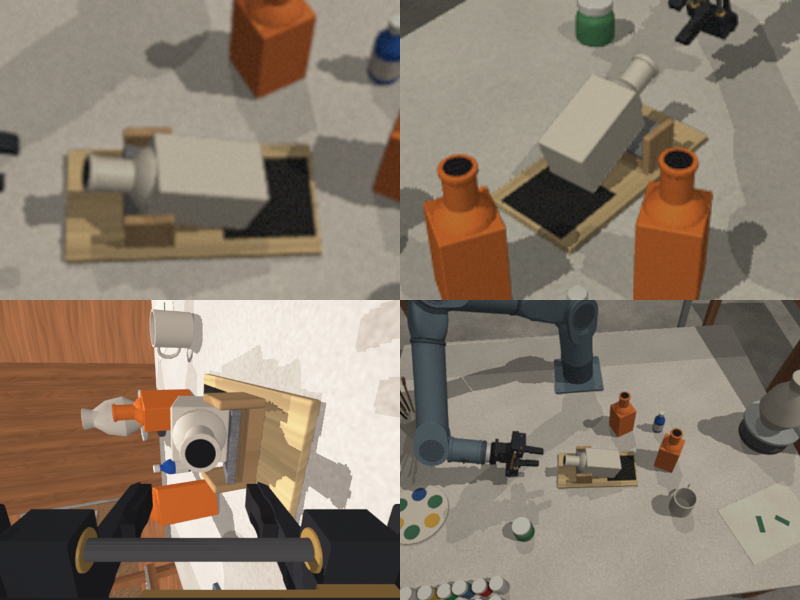

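The final picture shows the vase lying on the pad between the cheeks, with its mouth beyond the pad. The gripper is clear and nothing else has moved.

```bash
python3 -c "
from bench import bot
print(bot.sign_off())"
```

```text
the job is handed in; nothing more can be done
None
```

The vase lies at about 70° on the pad between the cheeks, with its mouth past the pad; it was let down gently about its heel, nothing else was touched, and the job was handed in at about 19 s.

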